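# Open the hot annealing pot with the lid lifter

## Robot

A 6-joint arm with a two-finger parallel gripper is mounted at the origin on a cart in front of the work surface, level with it; the furniture and walls round the work are solid. World frame = base frame: x ahead of the robot, y to its left, z up, the work surface at z = 0. Lengths are in m, angles in rad, forces in N, time in s.
With the tool pointing down it reaches from about 0.35 to 0.775 m from the base axis. Payload 7.3 kg.
Tool frame: the origin (TCP) lies midway between the tips of the shut fingers; the grasp point (between the pads) lies 19 mm behind it; z points along the fingers, y is the line along which they close (so a half turn about z gives the same grasp; the last joint's range is limited). The gripper opens to 92 mm and grips with 3 to 60 N. Pads are 19 mm wide; open, the fingers measure 130 mm over their backs; the gripper's body (75 mm by 190 mm) begins 47 mm behind the grasp point.
Start: joints at [1.122, 0.342, 1.524, -0, 1.275, -0.146], TCP at [0.157, 0.501, 0.227] pointing down, gripper open.
Joint ranges: [-2.53, 2.53], [-0.77, 2.02], [0.04, 2.7], [-1, 4.14], [0.28, 2.66], [-3.11, 3.11]. Speed limits (rad/s): [2.57, 2.57, 3.14, 3.14, 3.14, 3.14].

## Interface

Orientations are given as [roll, pitch, yaw] about the fixed x, y, z axes, in that order (R = Rz(yaw) Ry(pitch) Rx(roll)).
In Python, from cell import monitor, vision, workorder gives the robot as it stands.
- The arm moves only by the tool move_arm, never from a script. Its argument "rows" is a list of rows, each a list of 5 numbers: the shift along the world's x, y, z in mm, then the turn about the world's z in rad, then the closure, from -1 (fully open) to 1 (shut). A call has 1 to 12 rows; each row shifts and turns the commanded pose from where the row before left it; what a row does not reach is not made up. A row lasts 1/10 s, in which the tool goes at most 50 mm and 8.59 degrees, less where a joint would pass 70% of its speed; a pose out of reach is approached as far as the arm can. A call is refused whole if a number of a shift passes 50 or a number of a turn 0.15, either way. A call with a gripper value outside its range is refused whole. The fingers move at their own pace and stop on an object; "newtons" is the grip in N (left out, the last holds). Time passes only in rows, so rows that do not move let the fingers close. It gives the time, the measured TCP pose, the force, the opening and the grip force at its end, in the units of the state.
- monitor.observe(): the state, without advancing time (a new reading comes with each control period).
- vision.read_camera(name): name is "scene" or "top"; returns the picture (420x560x3 uint8, red, green, blue); there is no depth.
- vision.get_calibration(name): a dict with "K" (3x3 intrinsics, pixels), "k1" (the pictures are not rectified: a ray, as slopes to the right and down, at radius r is drawn at 1 + k1 r^2 times it, then the intrinsics apply), "T" (4x4, takes a point from camera to world coordinates). Camera axes: x right, y up, looking along -z (the intrinsics and any distortion apply to the point x, -y, -z); pixel columns grow to the right and rows downward; lengths in m; the calibration is good to about 2 mm. A picture is of the moment at which its call begins. get_calibration takes no time and is no camera call.
- workorder.hand_in(): hands the job in; it is judged then, once.
The state is a dict: "time": time; "qpos": joint angles; "qvel": joint speeds; "joint_efforts": joint torques, N m; "tool_pos": TCP position; "tool_rot": TCP orientation; "contact_force": force on the tool from outside, world axes, zero at the start; "torque": the same for the moment, N m; "opening": finger opening in m; "grip_force": force on a finger pad.
Only numpy, scipy, OpenCV 4.12 (cv2) and the standard library are available. Lean on these libraries where they do the work, as an engineer would, in place of code of your own. Each camera call takes 0.05 s, during which the arm holds its last target. There are 200 camera calls.

## Task

The annealing pot is hot and has to be opened: draw the lid lifter straight up out of its sleeve, hook it under the middle of the loop on the pot's lid, lift the lid off level and set it down with the lifter in the middle of the wire trivet. Then put the lifter back into its sleeve, pushed fully home. Touch the pot and the lid with nothing but the lifter, never let the lid tip, and leave the compass, the spirit level and the stopwatch alone.

Things in the scene. Friction and masses are not known exactly. Their poses are not given: they have to be found in the camera images.
- pot: Squat round aluminium pot with a dark foot, 120 mm outside diameter, 60 mm high, wall 6 mm, two small dark lugs at its sides on the y axis reaching 73 mm from the centre, fixed to the table. Origin: centre of its underside, z up. A bar magnet lies in it.
- lid: Loose round metal lid on the pot, about 0.3 kg: flange 128 mm diameter, 5 mm thick, over a plug of 96 mm diameter, 6 mm deep, that hangs inside the pot (inside diameter 108 mm). Origin: centre of the plug's underside, z up; flange at z 6 to 11 mm; on the pot the origin is 54 mm over the table. A loop handle stands on it in its y-z plane (see lid_loop).
- lid_loop (a point): Middle of the loop's straight top bar (bar centre), 53 mm above the lid's origin. The loop is an upright arch of 8 mm round steel bar: top bar along the lid's y axis, legs at y = -32 and +32 mm; the opening under the bar is 56 mm wide and 38 mm high. Enter it along the lid's x axis, from either side.
- lifter: Loose lid lifter, 157 mm tall, 0.2 kg, upright in its sleeve. Origin: centre of its foot's underside, z up along the tool. From the top: wooden grip block, 10 mm round shaft (z 61 to 95 mm), steel C-hook open toward the tool's +x: top arm with underside at z 55 mm, back plate at x -23 to -17 mm, tongue at the foot 46 mm long (x -23 to +23) and 24 mm wide (y).
- lifter_seat (a point): Bottom of the shallow V on the upper side of the lifter's tongue, on the tool's axis, 6 mm over its origin: the loop's bar is carried here, straight under the grip. The tongue ends in an upturned lip at x 17 to 23 mm, whose top is 16 mm over the tool's origin.
- lifter_grip (a point): Centre of the lifter's wooden grip block, on the tool's axis 126 mm over its origin; the block is 34 mm along x, 22 mm along y, and reaches from z 95 to 157 mm.
- sleeve: Aluminium sleeve on a 100 x 80 mm dark base plate, fixed to the table. Origin: centre of the plate's underside, z up. Rectangular pocket, 51 mm along x by 29 mm along y (2.5 mm of play on each side of the lifter's foot), floor at z 5 mm, straight walls to z 55 mm, a small flared mouth up to z 64 mm. The lifter stands in it with the same x and y axes; either way round fits.
- trivet: Low round wire trivet, 156 mm diameter, fixed to the table: outer ring, small inner ring and three crossing wires, all 6 mm thick. Origin: centre at table height; the lid rests on the wires at z 30 mm.
- compass: Bystander: black pocket compass, 48 mm diameter, 12 mm high. Origin: centre of its underside.
- level: Bystander: small aluminium spirit level, 80 x 14 x 14 mm. Origin: centre of its underside.
- stopwatch: Bystander: white hand stopwatch, 76 x 53 x 14 mm. Origin: centre of its underside.

How it is judged:
By the outcome, as a careful person would: the job done as asked, in the order asked, and still so for the second after the job is handed in, with the robot touching nothing.
It also fails if it takes over 72 s, if anything falls off the work surface, if the arm or the gripper's body presses on something with over 40 N, if the wrist force passes 120 N, or if a joint passes its speed limit or range.

## Working session

There is one attempt and no reset: what is moved stays moved. The work goes in short steps, Python scripts to look and compute and a tool call to move; the robot and the scene stay as the last step left them, time stands still between calls to the robot, and variables do not carry over. Pictures are saved under pics/ and viewed, at most 10 in all, crops included, and the job is handed in when it is done.

Besides the shell and the picture viewer there is one more tool, called as name([rows], argument=value, ...), one row to a line, values as JSON. move_arm: Moves the arm, as the interface text tells. Its arguments: {"type":"object","properties":{"rows":{"type":"array","items":{"type":"array","items":{"type":"number"}}},"newtons":{"type":"number"}},"required":["rows"]}

```bash
mkdir -p pics; cat > h.py <<'E'
import numpy as np, cv2
from cell import monitor, vision, workorder
def cal(n):
    c=vision.get_calibration(n); return np.array(c["K"]),c["k1"],np.array(c["T"])
def ray(n,u,v):
    K,k,T=cal(n)
    d=np.array([(u-K[0,2])/K[0,0],(v-K[1,2])/K[1,1]])
    s=d.copy()
    for _ in range(30): s=d/(1+k*(s@s))
    return T[:3,3],T[:3,:3]@np.array([s[0],-s[1],-1])
def onz(n,u,v,z):
    o,d=ray(n,u,v); return o+d*(z-o[2])/d[2]
def proj(n,P):
    K,k,T=cal(n); p=T[:3,:3].T@(np.array(P)-T[:3,3]); s=np.array([p[0],-p[1]])/-p[2]
    s=s*(1+k*(s@s)); return K[0,0]*s[0]+K[0,2],K[1,1]*s[1]+K[1,2]
def tri(u1,v1,u2,v2):
    o1,d1=ray("scene",u1,v1);o2,d2=ray("top",u2,v2)
    A=np.c_[d1,-d2]; t=np.linalg.lstsq(A,o2-o1,rcond=None)[0]
    a,b=o1+t[0]*d1,o2+t[1]*d2; return (a+b)/2,np.linalg.norm(a-b)
def snap(n,f,crop=None,s=1):
    im=vision.read_camera(n)
    if crop: x,y,w,h=crop; im=im[y:y+h,x:x+w]
    cv2.imwrite("pics/"+f,cv2.resize(im[...,::-1],None,fx=s,fy=s,interpolation=cv2.INTER_CUBIC)); 
E
python3 - <<'E'
from h import *
for n in("scene","top"):
    snap(n,n+"0.png",None,1.42); K,k,T=cal(n); print(n,K[0,0],K[1,1],K[0,2],K[1,2],k,T.round(3).tolist())
s=monitor.observe();print(s)
E
```

```text
scene 397.6089125685156 397.6089125685156 274.44612341958424 210.98647272958786 0.011908222502877335 [[0.58, 0.586, -0.566, -0.029], [-0.814, 0.407, -0.413, -0.406], [-0.012, 0.7, 0.714, 0.835], [0.0, 0.0, 0.0, 1.0]]
top 537.5497006448999 537.5497006448999 274.0820627929936 200.46172492419726 -0.21225310119274715 [[-0.024, 0.998, -0.054, 0.446], [-0.999, -0.025, -0.019, -0.012], [-0.021, 0.054, 0.998, 1.516], [0.0, 0.0, 0.0, 1.0]]
{'time': 0.1, 'qpos': array([ 1.12198756e+00,  3.42628101e-01,  1.52489328e+00,  2.31718203e-05,
        1.27536891e+00, -1.46009090e-01]), 'qvel': array([-0.00026218, -0.00304776, -0.00049099, -0.00096795, -0.00022663,
        0.00010803]), 'joint_efforts': array([ 2.90104872e-03, -4.32003808e+01, -2.44694084e+01,  7.20033492e-02,
        5.25138946e-02, -2.58275441e-05]), 'tool_pos': array([0.15637929, 0.5008135 , 0.22613724]), 'tool_rot': array([-3.14031205e+00, -2.10717199e-04,  2.83878608e+00]), 'contact_force': array([ 0.34339716, -0.38763429,  0.78296094]), 'torque': array([ 0.02622784,  0.01209332, -0.01864277]), 'grip_force': 0.0, 'opening': 0.0919767718854357}
```

View pics/scene0.png

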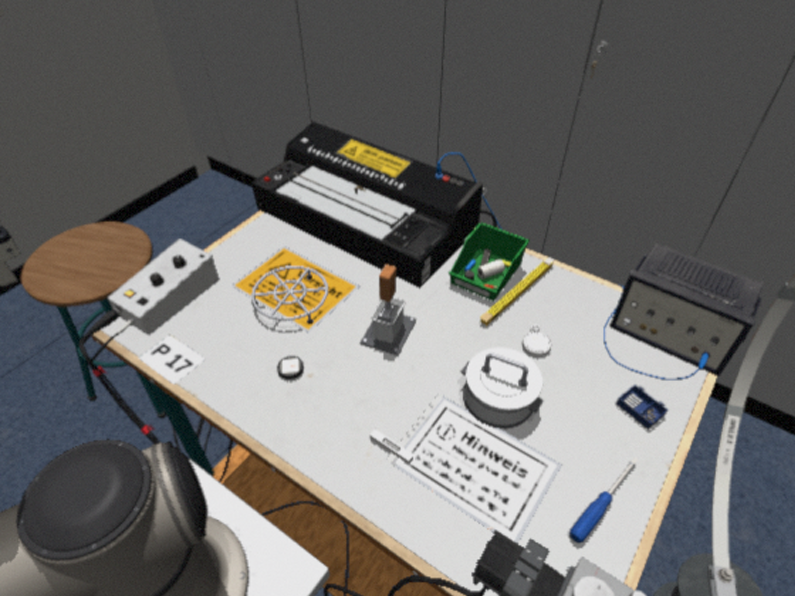

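View pics/top0.png

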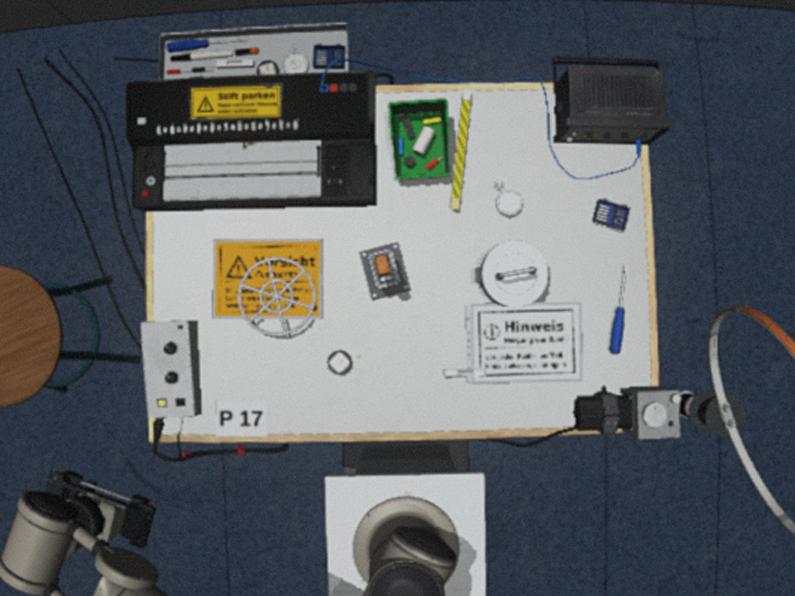

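The scene view shows the pot at about (503,385), the lifter at (387,300) and the trivet at (289,297). In the top view they are at (515,273), (385,270) and (278,296). Next I'll take enlarged crops.

```bash
cat >> h.py <<'E'
def mosaic(f,items,s):
    ims={n:vision.read_camera(n) for n in {i[0] for i in items}}
    out=[]
    for n,x,y,w,h in items:
        im=cv2.resize(ims[n][y:y+h,x:x+w,::-1],None,fx=s,fy=s,interpolation=cv2.INTER_CUBIC)
        for t in range(0,w,10): cv2.line(im,(t*s,0),(t*s,8 if t%50 else 16),(0,0,255),1)
        for t in range(0,h,10): cv2.line(im,(0,t*s),(8 if t%50 else 16,t*s),(0,0,255),1)
        out.append(im)
    cv2.imwrite("pics/"+f,np.vstack([np.hstack(out[:2]),np.hstack(out[2:])]) if len(out)==4 else np.hstack(out))
E
python3 - <<'E'
from h import *
mosaic("m1.png",[("top",250,165,50,50),("scene",245,180,50,75)][:1]+[("top",330,160,66,50)],6)
mosaic("m2.png",[("scene",245,180,60,75),("scene",320,240,70,75)],6)
E
```

```text
(no output)
```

View pics/m1.png

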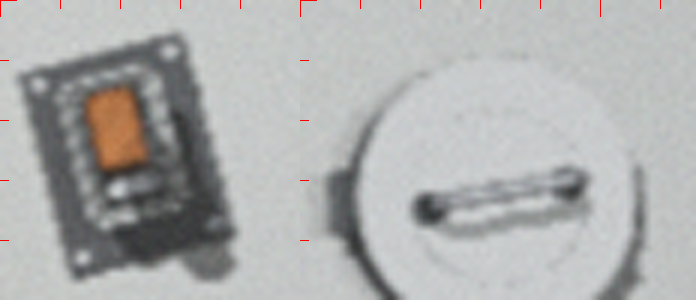

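View pics/m2.png

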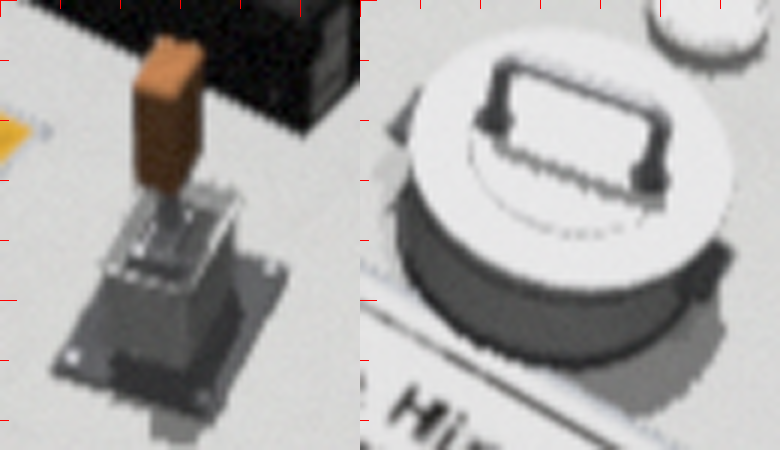

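The top crop shows the grip top at about (269.2,186.3) and the sleeve plate corners. The loop bar runs from about (351,193.5) to (375,190). The scene crop shows the loop's upper corners at (344.5,251) and (370,259). Now compute.

```bash
python3 - <<'E'
from h import *
np.set_printoptions(precision=4,suppress=True)
t=lambda x,y:(250+x/6,165+y/6); p=lambda x,y:(330+(x-300)/6,160+y/6)
s1=lambda x,y:(245+x/6,180+y/6); s2=lambda x,y:(320+(x-360)/6,240+y/6)
ang=lambda a,b:np.degrees(np.arctan2(*(b-a)[1::-1]))
C=[onz("top",*t(*c),.004) for c in[(18,75),(180,33),(238,235),(75,280)]]
print("plate",np.mean(C,0),[np.linalg.norm(C[i]-C[i-1]) for i in range(4)],ang(C[3],C[0]),ang(C[2],C[1]),ang(C[1],C[0]),ang(C[2],C[3]))
C=[onz("scene",*s1(*c),.004) for c in[(50,372),(215,420),(290,265)]]
print("plate scene",(C[0]+C[2])/2,ang(C[1],C[2]))
G=[onz("scene",*s1(*c),.162) for c in[(133,83),(165,37),(203,50),(172,97)]]
print("grip scene",np.mean(G,0),ang(G[0],G[1]),ang(G[3],G[2]))
G=[onz("top",*t(*c),.162) for c in[(85,95),(135,85),(150,162),(102,172)]]
print("grip top",np.mean(G,0),[np.linalg.norm(G[i]-G[i-1]) for i in range(4)],ang(G[3],G[0]),ang(G[2],G[1]))
a,b=onz("top",*p(430,203),.107),onz("top",*p(572,180),.107);print("bar top",a,b,(a+b)/2,ang(b,a))
a,b=onz("scene",*s2(505,62),.111),onz("scene",*s2(662,112),.111);print("bar sc",a,b,(a+b)/2,ang(b,a),np.linalg.norm(a-b))
# lid disc from edges left/right in top
a,b=onz("top",*p(357,195),.065),onz("top",*p(638,180),.065);print("lid",(a+b)/2,np.linalg.norm(a-b))
for n in("top","scene"): print(n,"bar mid",proj(n,[.5,-.2,.107]))
E
python3 - <<'E'
from h import *
mosaic("m3.png",[("top",165,170,66,75),("scene",170,180,66,75)],6)
im=cv2.imread("pics/m3.png")
mosaic("m4.png",[("top",250,165,40,50),("scene",258,205,40,50)],10)
im=cv2.imread("pics/m4.png"); im=cv2.convertScaleAbs(255*(im/255.)**0.5); cv2.imwrite("pics/m4.png",im)
E
```

```text
plate [0.5552 0.0246 0.004 ] [np.float64(0.10036133689600368), np.float64(0.07886960496955614), np.float64(0.09909063089684998), np.float64(0.07934912157735431)] 14.221472970169343 14.507470813320579 103.07930665712945 104.00471619237501
plate scene [0.5587 0.027  0.004 ] 14.087874948167284
grip scene [0.5587 0.0266 0.162 ] 10.490610991540123 11.001323638200146
grip top [0.5554 0.0246 0.162 ] [np.float64(0.03333432425929593), np.float64(0.02149777870889901), np.float64(0.0331558828568024), np.float64(0.020636861209865034)] 11.079289537723337 9.59688062547403
bar top [ 0.5348 -0.1892  0.107 ] [ 0.5433 -0.2524  0.107 ] [ 0.5391 -0.2208  0.107 ] 97.71945314152589
bar sc [ 0.5327 -0.1939  0.111 ] [ 0.5452 -0.2541  0.111 ] [ 0.5389 -0.224   0.111 ] 101.79947349293334 0.0614547743841376
lid [ 0.5437 -0.2257  0.065 ] 0.12847218564973298
top bar mid (np.float64(356.17191525229725), np.float64(206.92864785888722))
scene bar mid (np.float64(339.4385361996484), np.float64(261.87576129645856))
```

View pics/m3.png

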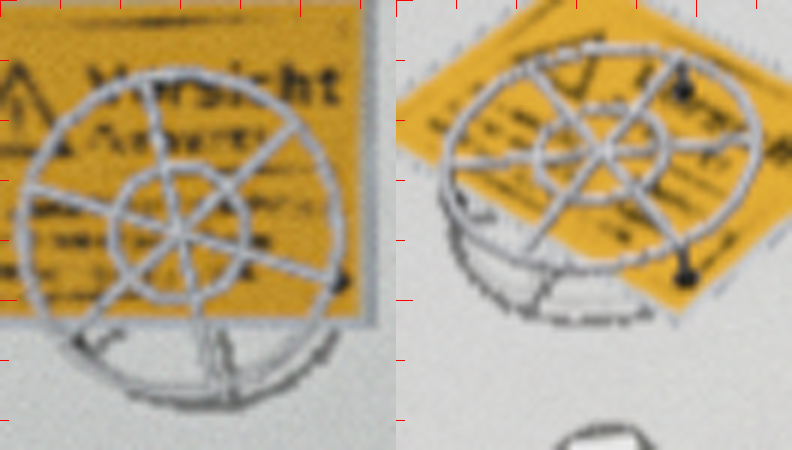

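View pics/m4.png

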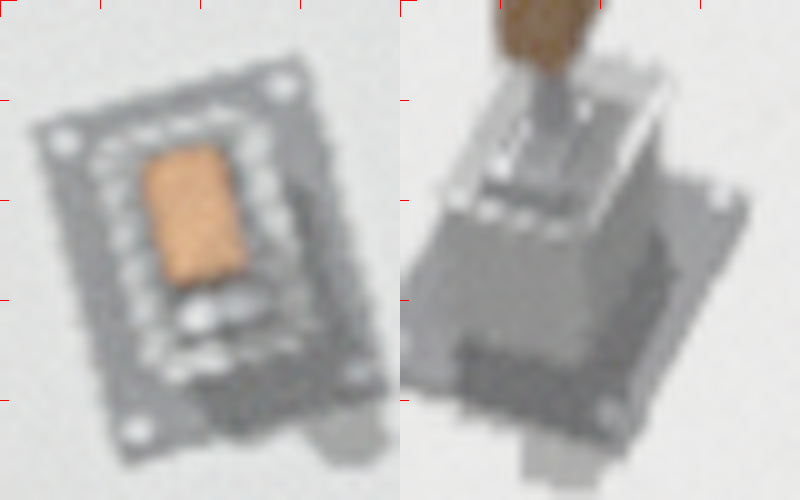

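The trivet hub is at top (195,208.3) and scene (270.3,205.3). The lifter crop shows a grey top arm extending from the shaft toward the robot side of the pocket. I'll project both hypotheses for which way the hook faces.

```bash
python3 - <<'E'
from h import *
np.set_printoptions(precision=4,suppress=True)
print("hub", onz("top",165+180/6,170+230/6,.030), onz("scene",170+(603-396)/6,180+152/6,.030))
a=np.radians(12)
for n,(cx,cy),(ox,oy,dx) in (("top",(.5552,.0246),(250,165,0)),("scene",(.5587,.0267),(258,205,400))):
    for x in(-25.5,-23,-17,0,17,23,25.5):
        for z in (.066,.011):
            r=[]
            for y in(-12,12):
                u,v=proj(n,[cx+(x*np.cos(a)-y*np.sin(a))/1e3,cy+(x*np.sin(a)+y*np.cos(a))/1e3,z]); r.append((round((u-ox)*10+dx),round((v-oy)*10)))
            print(n,x,z,r)
E
```

```text
hub [0.5103 0.2378 0.03  ] [0.5121 0.2386 0.03  ]
top -25.5 0.066 [(272, 324), (185, 345)]
top -25.5 0.011 [(275, 336), (191, 356)]
top -23 0.066 [(270, 315), (183, 336)]
top -23 0.011 [(273, 327), (189, 347)]
top -17 0.066 [(265, 294), (178, 314)]
top -17 0.011 [(268, 306), (184, 326)]
top 0 0.066 [(250, 233), (164, 253)]
top 0 0.011 [(254, 248), (170, 267)]
top 17 0.066 [(235, 172), (149, 192)]
top 17 0.011 [(240, 189), (157, 209)]
top 23 0.066 [(230, 150), (144, 171)]
top 23 0.011 [(235, 168), (152, 188)]
top 25.5 0.066 [(228, 141), (142, 162)]
top 25.5 0.011 [(233, 160), (150, 179)]
scene -25.5 0.066 [(558, 204), (475, 178)]
scene -25.5 0.011 [(561, 340), (480, 314)]
scene -23 0.066 [(562, 197), (479, 171)]
scene -23 0.011 [(565, 334), (484, 308)]
scene -17 0.066 [(571, 182), (488, 156)]
scene -17 0.011 [(573, 319), (493, 293)]
scene 0 0.066 [(597, 138), (514, 113)]
scene 0 0.011 [(598, 275), (518, 250)]
scene 17 0.066 [(622, 96), (540, 71)]
scene 17 0.011 [(622, 233), (543, 208)]
scene 23 0.066 [(630, 81), (549, 57)]
scene 23 0.011 [(630, 218), (551, 194)]
scene 25.5 0.066 [(634, 75), (552, 50)]
scene 25.5 0.011 [(634, 212), (555, 188)]
```

The trivet hub is near (0.511,0.238). The top arm's end matches x=-23 on the robot side, so the hook most likely opens toward world +x, and I'll check that once it is lifted. Moving to the lifter now.

move_arm([
  [25, -30, 0, 0.05, -1],
  [25, -30, 0, 0.05, -1],
  [25, -30, 0, 0.05, -1],
  [25, -30, 0, 0.05, -1],
  [25, -30, 0, 0.05, -1],
  [25, -30, 0, 0.05, -1],
  [25, -30, 0, 0.05, -1],
  [25, -30, 0, 0.05, -1],
  [25, -30, 0, 0.05, -1],
  [25, -30, 0, 0.05, -1],
  [25, -30, 0, 0, -1],
  [25, -30, 0, 0, -1],
], newtons=40)

```text
time: 1.6
tool_pos: [0.4574, 0.1397, 0.2269]
tool_rot: [3.141, 0.0, -2.944]
contact_force: [-0.0, 0.8, 0.4]
opening: 0.0918
grip_force: 0.0
```

move_arm([
  [25, -28, 0, 0, -1],
  [25, -28, 0, 0, -1],
  [25, -28, 0, 0, -1],
  [15, -20, 0, 0, -1],
  [9, -9, 0, 0, -1],
  [0, 0, 0, 0, -1],
  [0, 0, 0, 0, -1],
])

```text
time: 2.3
tool_pos: [0.5549, 0.0289, 0.2266]
tool_rot: [3.141, -0.001, -2.944]
contact_force: [0.7, -0.0, -0.5]
opening: 0.0922
grip_force: 0.0
```

```bash
python3 - <<'E'
from h import *
s=monitor.observe();print(s['tool_pos'],s['tool_rot'],s['qpos'].round(2))
mosaic("m5.png",[("scene",240,140,75,80)],7)
E
```

```text
[0.55492011 0.02892686 0.2266017 ] [ 3.14083603e+00 -6.88255976e-04 -2.94418682e+00] [-0.09  0.4   1.44  0.    1.31 -1.85]
```

View pics/m5.png

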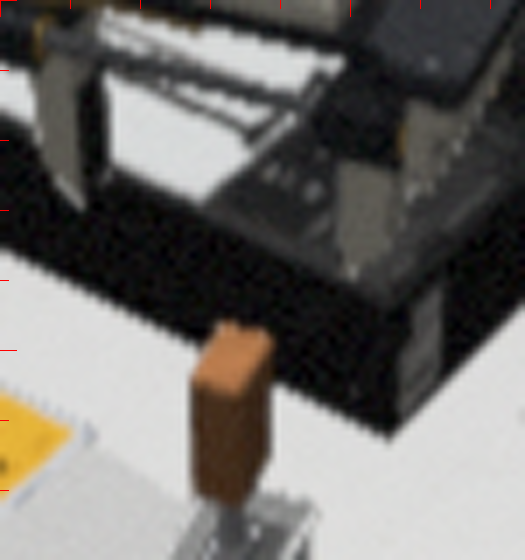

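The fingers straddle the grip (about 232,410 in the crop) with ample room. Descending and gripping.

move_arm([
  [2, -3, -20, 0, -1],
  [0, 0, -30, 0, -1],
  [0, 0, -30, 0, -1],
  [0, 0, -25, 0, -1],
  [0, 0, -9, 0, -1],
  [0, 0, 0, 0, -0.3],
  [0, 0, 0, 0, 0.3],
  [0, 0, 0, 0, 1],
  [0, 0, 0, 0, 1],
  [0, 0, 0, 0, 1],
  [0, 0, 0, 0, 1],
], newtons=40)

```text
time: 3.45
tool_pos: [0.5577, 0.0251, 0.1131]
tool_rot: [-3.141, 0.001, -2.944]
contact_force: [0.0, -0.3, -0.7]
opening: 0.0484
grip_force: 0.0
```

move_arm([
  [0, 0, 0, 0, 1],
  [0, 0, 0, 0, 1],
  [0, 0, 0, 0, 1],
  [0, 0, 0, 0, 1],
  [0, 0, 0, 0, 1],
  [0, 0, 0, 0, 1],
])

```text
time: 4.05
tool_pos: [0.5574, 0.0258, 0.1127]
tool_rot: [3.14, -0.0, -2.944]
contact_force: [-1.1, 4.7, 0.2]
opening: 0.0218
grip_force: 39.8
```

move_arm([
  [0, 1, 2, 0, 1],
  [0, 0, 5, 0, 1],
  [0, 0, 5, 0, 1],
  [0, 0, 5, 0, 1],
  [0, 0, 0, 0, 1],
])

```text
time: 4.55
tool_pos: [0.5576, 0.0262, 0.1306]
tool_rot: [3.141, 0.001, -2.944]
contact_force: [-1.7, 2.6, 0.3]
opening: 0.0224
grip_force: 39.8
```

move_arm([
  [-0.5, 1, 10, 0, 1],
  [0, 0, 10, 0, 1],
  [0, 0, 10, 0, 1],
  [0, 0, 10, 0, 1],
  [0, 0, 15, 0, 1],
  [0, 0, 15, 0, 1],
  [0, 0, 15, 0, 1],
  [0, 0, 0, 0, 1],
])

```text
time: 5.35
tool_pos: [0.5584, 0.0269, 0.2175]
tool_rot: [-3.14, 0.005, -2.944]
contact_force: [-0.1, 0.1, -1.7]
opening: 0.022
grip_force: 39.9
```

```bash
python3 - <<'E'
from h import *
for i in range(3):
    s=monitor.observe();print(s['tool_pos'],s['tool_rot'],s['contact_force'],s['torque'])
    mosaic("m6.png",[("scene",245,150,60,70)],8)
E
```

```text
[0.55838262 0.02685365 0.21754494] [-3.1399222   0.00509455 -2.94444298] [-0.14441733  0.1200327  -1.69194507] [0.02639279 0.05482555 0.04527651]
[0.55768539 0.02693316 0.21606053] [-3.14062679e+00  2.83524187e-03 -2.94449027e+00] [-1.32083057 -0.45579487 -1.96435951] [0.07130178 0.03564731 0.00671016]
[0.55707733 0.02702496 0.21495232] [-3.14129184e+00  6.94538914e-04 -2.94444914e+00] [ 0.4363905  -0.02228857 -3.74660069] [ 0.07617551 -0.01360444 -0.01408077]
```

View pics/m6.png

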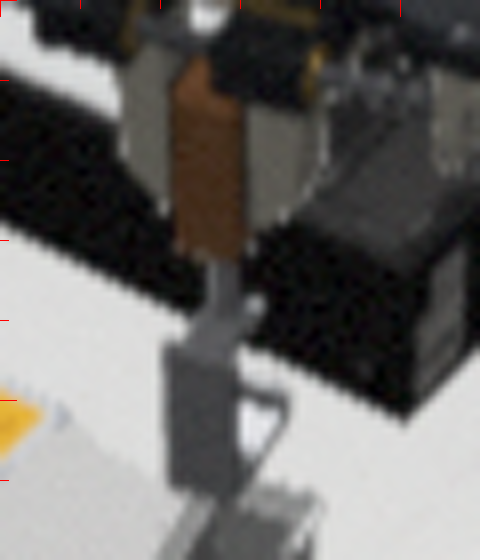

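The lifter is clear of the sleeve and hangs straight. Its back plate (about 200,415) is toward the robot and the opening faces world +x, as assumed. Moving to the robot side of the loop.

move_arm([
  [-15, -5, 0, -0.03, 1],
  [-30, -10, 0, 0, 1],
  [-27, -20, 0, 0, 1],
  [0, -30, 0, 0, 1],
  [0, -35, 0, 0, 1],
  [0, -35, 0, 0, 1],
  [0, -35, 0, 0, 1],
  [0, -35, 0, 0, 1],
  [0, -30, 0, 0, 1],
  [0, -20, 0, 0, 1],
  [0, -4, 0, 0, 1],
  [0, 0, 0, 0, 1],
])

```text
time: 6.7
tool_pos: [0.4846, -0.2319, 0.2138]
tool_rot: [3.14, -0.001, -2.976]
contact_force: [-0.1, 0.3, -1.4]
opening: 0.0217
grip_force: 39.9
```

move_arm([
  [0, 0, -10, 0, 1],
  [0, 0, -15, 0, 1],
  [0, 0, -6, 0, 1],
  [0, 0, 0, 0, 1],
  [0, 0, 0, 0, 1],
])

```text
time: 7.2
tool_pos: [0.4853, -0.2314, 0.1839]
tool_rot: [3.142, 0.0, -2.974]
contact_force: [0.0, -0.0, -2.3]
opening: 0.022
grip_force: 39.9
```

```bash
python3 - <<'E'
from h import *
s=monitor.observe();print(s['tool_pos'],s['tool_rot'],s['contact_force'],s['qpos'].round(2))
mosaic("m7.png",[("top",320,150,60,75),("scene",320,205,70,75)],6)
E
```

```text
[ 0.4852614  -0.23139802  0.18394523] [ 3.14157920e+00  1.81432559e-04 -2.97361467e+00] [ 0.03795205 -0.00369003 -2.25016376] [-0.59  0.4   1.56  0.    1.18 -2.33]
```

View pics/m7.png

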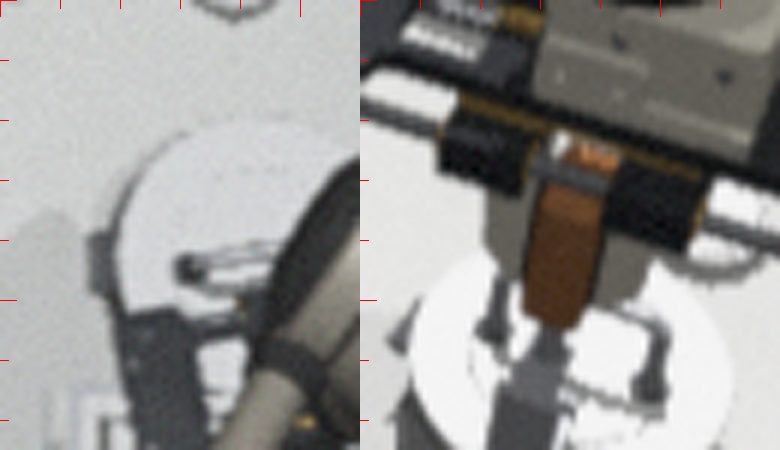

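The lifter stands on the robot side of the loop, between its legs. Its shaft is at scene crop (550,330) and the loop legs at (497,310) and (655,360). I'll check the relative offset using the scene camera's own bias.

```bash
python3 - <<'E'
from h import *
f=lambda P:tuple(round(a) for a in ((proj("scene",P)[0]-320)*6+360,(proj("scene",P)[1]-205)*6))
c=np.array([.4853,-.2314]); a=np.radians(9.6); R=np.array([[np.cos(a),-np.sin(a)],[np.sin(a),np.cos(a)]])
P=lambda x,y,z:[*(c+R@[x,y]),.0762+z]
for n,p in dict(shaft_bot=P(0,0,.061),shaft_top=P(0,0,.095),gripBL=P(-.017,.011,.095),gripBR=P(-.017,-.011,.095),gripBR2=P(.017,-.011,.095),bpTL=P(-.023,.012,.061),bpTR=P(-.023,-.012,.061)).items(): print(n,f(p))
c=np.array([.539,-.2225])
for y in(-.032,0,.032): print("bar",y,f([*(c+R@[0,y]),.107]), f([*(c+R@[0,y]),.065]))
E
```

```text
shaft_bot (542, 357)
shaft_top (554, 299)
gripBL (509, 323)
gripBR (570, 345)
gripBR2 (599, 275)
bpTL (490, 393)
bpTR (554, 417)
bar -0.032 (659, 330) (642, 396)
bar 0 (578, 301) (564, 367)
bar 0.032 (498, 273) (487, 339)
```

Lateral alignment agrees to about 1 mm. Inserting under the bar.

move_arm([
  [8, 1.3, 0, 0, 1],
  [10, 1.7, 0, 0, 1],
  [10, 1.7, 0, 0, 1],
  [10, 1.7, 0, 0, 1],
  [8, 1.3, 0, 0, 1],
  [5, 1, 0, 0, 1],
  [0, 0, 0, 0, 1],
  [0, 0, 0, 0, 1],
])

```text
time: 8.1
tool_pos: [0.5359, -0.2231, 0.1835]
tool_rot: [3.141, -0.001, -2.974]
contact_force: [0.1, 0.1, -1.6]
opening: 0.022
grip_force: 39.9
```

move_arm([
  [0, 0, 6, 0, 1],
  [0, 0, 6, 0, 1],
  [0, 0, 4, 0, 1],
  [0, 0, 2, 0, 1],
  [0, 0, 1, 0, 1],
  [0, 0, 1, 0, 1],
  [0, 0, 1, 0, 1],
  [0, 0, 1, 0, 1],
  [0, 0, 0, 0, 1],
])

```text
time: 9.0
tool_pos: [0.5359, -0.2231, 0.2055]
tool_rot: [3.141, -0.0, -2.974]
contact_force: [0.5, 0.0, -4.8]
opening: 0.0219
grip_force: 39.9
```

```bash
python3 - <<'E'
from h import *
s=monitor.observe();print(s['tool_pos'],s['contact_force'],s['torque'])
mosaic("m8.png",[("top",320,150,60,75),("scene",320,185,70,75)],6)
E
```

```text
[ 0.53592958 -0.22310625  0.20551584] [ 0.46157524  0.03949587 -4.79005007] [-0.03298324  0.04105791 -0.02525807]
```

move_arm([
  [0, 0, 1, 0, 1],
  [0, 0, 1, 0, 1],
  [0, 0, 1, 0, 1],
  [0, 0, 1, 0, 1],
  [0, 0, 2, 0, 1],
  [0, 0, 2, 0, 1],
  [0, 0, 3, 0, 1],
  [0, 0, 4, 0, 1],
  [0, 0, 4, 0, 1],
  [0, 0, 2, 0, 1],
  [0, 0, 0, 0, 1],
  [0, 0, 0, 0, 1],
])

```text
time: 10.3
tool_pos: [0.536, -0.2231, 0.2267]
tool_rot: [3.141, -0.0, -2.974]
contact_force: [0.6, 0.4, -4.8]
opening: 0.0218
grip_force: 39.9
```

```bash
python3 - <<'E'
from h import *
for i in range(5):
    s=monitor.observe();print(s['tool_pos'],s['contact_force'],s['torque'])
    mosaic("m9.png",[("scene",320,185,70,90)],6)
E
```

```text
[ 0.53599445 -0.22313327  0.2267054 ] [ 0.64501205  0.41113229 -4.80961802] [-0.00398589  0.05524578  0.02451886]
[ 0.5359447  -0.22306838  0.22657638] [-0.1807534   0.76567539 -5.12826576] [0.06081466 0.01193417 0.00463831]
[ 0.53593888 -0.22310591  0.22655216] [ 0.01665294 -0.34100741 -4.95709902] [0.05561735 0.01853522 0.05110472]
[ 0.53594827 -0.22310318  0.22652197] [ 0.69447769 -0.84179799 -4.61554101] [ 0.03900071  0.04816164 -0.00945239]
[ 0.53597001 -0.22311411  0.22652584] [ 0.69774711 -0.43166488 -4.79942341] [ 0.09519461 -0.02869745 -0.01032099]
```

View pics/m9.png

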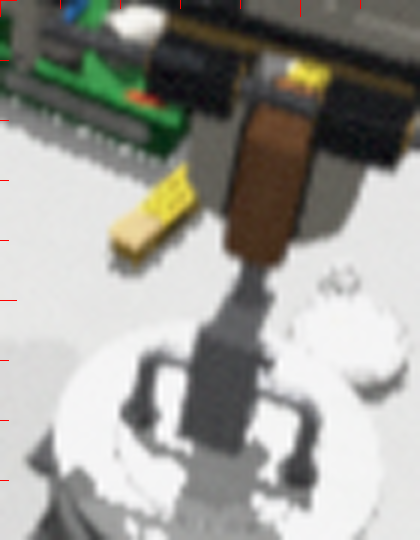

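The lid hangs level on the tongue about 20 mm up. The load is 4.8 N, which matches lifter plus lid. Raising more, then carrying it smoothly toward the trivet.

move_arm([
  [0, 0, 2, 0, 1],
  [0, 0, 4, 0, 1],
  [0, 0, 6, 0, 1],
  [0, 0, 6, 0, 1],
  [0, 0, 5, 0, 1],
  [0, 0, 4, 0, 1],
  [0, 2, 3, 0, 1],
  [0, 4, 1, 0, 1],
  [0, 6, 0, 0, 1],
  [0, 8, 0, 0, 1],
  [0, 10, 0, 0, 1],
  [0, 12, 0, 0, 1],
])

```text
time: 11.75
tool_pos: [0.5359, -0.1801, 0.2576]
tool_rot: [3.141, -0.0, -2.974]
contact_force: [0.5, 0.2, -3.6]
opening: 0.0219
grip_force: 39.9
```

move_arm([
  [0, 14, 0, 0, 1],
  [0, 16, 0, 0, 1],
  [-1, 16, 0, 0, 1],
  [-1, 16, 0, 0, 1],
  [-1, 16, 0, 0, 1],
  [-1.5, 16, 0, 0, 1],
  [-1.5, 16, 0, 0, 1],
  [-1.5, 16, 0, 0, 1],
  [-1.5, 16, 0, 0, 1],
  [-1.5, 16, 0, 0, 1],
  [-1.5, 16, 0, 0, 1],
  [-1.5, 16, 0, 0, 1],
])

```text
time: 12.95
tool_pos: [0.5224, 0.0102, 0.2577]
tool_rot: [3.141, 0.0, -2.974]
contact_force: [0.6, -1.0, -4.8]
opening: 0.0217
grip_force: 39.9
```

move_arm([
  [-1.5, 16, 0, 0, 1],
  [-1.5, 16, 0, 0, 1],
  [-1.5, 16, 0, 0, 1],
  [-1.5, 16, 0, 0, 1],
  [-1.5, 16, 0, 0, 1],
  [-1.5, 16, 0, 0, 1],
  [-1, 16, 0, 0, 1],
  [-1, 16, 0, 0, 1],
  [-1, 14, 0, 0, 1],
  [0, 12, 0, 0, 1],
  [0, 10, 0, 0, 1],
  [0, 8, 0, 0, 1],
])

```text
time: 14.15
tool_pos: [0.5105, 0.1817, 0.2577]
tool_rot: [3.142, 0.0, -2.974]
contact_force: [-0.3, -1.6, -4.6]
opening: 0.0221
grip_force: 39.9
```

move_arm([
  [0, 8, 0, 0, 1],
  [0, 8, 0, 0, 1],
  [0, 8, 0, 0, 1],
  [0, 8, 0, 0, 1],
  [0, 7, 0, 0, 1],
  [0, 6, 0, 0, 1],
  [0, 5, 0, 0, 1],
  [0, 4, 0, 0, 1],
  [0, 2, 0, 0, 1],
  [0, 1, 0, 0, 1],
  [0, 0, 0, 0, 1],
  [0, 0, 0, 0, 1],
])

```text
time: 15.35
tool_pos: [0.5105, 0.2377, 0.2577]
tool_rot: [3.142, -0.0, -2.975]
contact_force: [0.8, -0.4, -4.6]
opening: 0.0218
grip_force: 39.9
```

```bash
cat > lid.py <<'E'
from h import *
np.set_printoptions(precision=4,suppress=True)
s=monitor.observe();print(s['tool_pos'],s['contact_force'],s['torque'])
zl=(s['tool_pos'][2]-.2055)+.065   # flange top height
import sys
if len(sys.argv)>1: zl=float(sys.argv[1])
for n in("scene","top"):
    im=vision.read_camera(n)
    c=np.array(proj(n,[*s['tool_pos'][:2],zl])); 
    hsv=cv2.cvtColor(im,cv2.COLOR_RGB2HSV)
    print(n,c,im.shape)
    cv2.imwrite(f"pics/raw_{n}.png",im[...,::-1])
    # radial edges: along predicted flange circle normals, print strongest gradient offset in mm
    g=cv2.GaussianBlur(im.max(2).astype(np.float32),(0,0),0.7)
    pts=[]
    for a in np.radians(range(0,360,10)):
        rs=np.arange(.050,.079,.0005)
        P=[proj(n,[s['tool_pos'][0]+r*np.cos(a),s['tool_pos'][1]+r*np.sin(a),zl]) for r in rs]
        v=cv2.remap(g,np.float32([p[0] for p in P])[None],np.float32([p[1] for p in P])[None],cv2.INTER_LINEAR)[0]
        d=v[6:]-v[:-6]; i=np.abs(d).argmax(); pts.append((round(np.degrees(a)),round(float(rs[i+3])*1e3,1),round(float(d[i]))))
    print(pts)
E
python3 lid.py
```

```text
[0.5105 0.2377 0.2577] [ 0.7934 -0.3985 -4.5518] [ 0.0501 -0.0337 -0.0001]
scene [199.9695 183.0528] (420, 560, 3)
[(0, 51.5, 9), (10, 51.5, 31), (20, 55.5, 25), (30, 75.5, 24), (40, 58.0, 22), (50, 63.5, 19), (60, 64.5, 1), (70, 62.5, 20), (80, 51.5, 30), (90, 67.5, -3), (100, 64.0, -4), (110, 61.0, -5), (120, 60.0, -7), (130, 51.5, -23), (140, 58.0, 26), (150, 57.5, 26), (160, 57.5, 38), (170, 58.0, 31), (180, 59.0, 20), (190, 56.0, 27), (200, 67.5, 29), (210, 57.5, 25), (220, 68.5, 21), (230, 62.5, 37), (240, 76.5, 34), (250, 57.0, -34), (260, 60.5, -30), (270, 59.5, -40), (280, 59.5, -28), (290, 59.5, -19), (300, 62.5, -15), (310, 64.0, -16), (320, 67.5, -15), (330, 68.0, -8), (340, 70.0, -8), (350, 72.5, -7)]
top [189.5303 206.9456] (420, 560, 3)
[(0, 56.5, 48), (10, 74.0, 11), (20, 62.5, -4), (30, 69.5, 4), (40, 73.5, 21), (50, 52.5, 19), (60, 77.0, -19), (70, 73.5, 21), (80, 62.5, 18), (90, 56.5, 12), (100, 52.0, 5), (110, 77.0, 3), (120, 52.5, 42), (130, 52.0, 35), (140, 62.0, 25), (150, 67.5, 26), (160, 51.5, 15), (170, 73.5, -38), (180, 51.5, -26), (190, 57.5, -22), (200, 58.0, -31), (210, 58.5, -23), (220, 61.5, -21), (230, 74.0, -26), (240, 63.0, 18), (250, 61.5, -30), (260, 69.5, 52), (270, 68.5, 61), (280, 67.5, 61), (290, 69.0, 46), (300, 71.0, 36), (310, 77.0, 13), (320, 77.0, -4), (330, 77.0, 5), (340, 76.0, 36), (350, 57.5, 55)]
```

The flange edges are too occluded here to use. I'll lower the lid and measure against the trivet once it is placed.

move_arm([
  [0, 0, -2, 0, 1],
  [0, 0, -4, 0, 1],
  [0, 0, -7, 0, 1],
  [0, 0, -10, 0, 1],
  [0, 0, -10, 0, 1],
  [0, 0, -10, 0, 1],
  [0, 0, -8, 0, 1],
  [0, 0, -6, 0, 1],
  [0, 0, -4, 0, 1],
  [0, 0, -3, 0, 1],
  [0, 0, -2, 0, 1],
  [0, 0, 0, 0, 1],
])

```text
time: 16.65
tool_pos: [0.5105, 0.2379, 0.1917]
tool_rot: [3.141, 0.0, -2.974]
contact_force: [-0.2, -0.1, -4.4]
opening: 0.0219
grip_force: 39.9
```

move_arm([
  [0, 0, -1, 0, 1],
  [0, 0, -1, 0, 1],
  [0, 0, -1, 0, 1],
  [0, 0, -1, 0, 1],
  [0, 0, -1, 0, 1],
  [0, 0, -1, 0, 1],
  [0, 0, 0, 0, 1],
])

```text
time: 17.35
tool_pos: [0.5104, 0.2378, 0.1856]
tool_rot: [3.142, -0.0, -2.974]
contact_force: [-0.0, 0.0, -4.1]
opening: 0.0218
grip_force: 39.9
```

move_arm([
  [0, 0, -1, 0, 1],
  [0, 0, -1, 0, 1],
  [0, 0, -1, 0, 1],
  [0, 0, -1, 0, 1],
  [0, 0, -1, 0, 1],
  [0, 0, 0, 0, 1],
  [0, 0, 0, 0, 1],
])

```text
time: 18.05
tool_pos: [0.5105, 0.2378, 0.1807]
tool_rot: [3.142, -0.0, -2.974]
contact_force: [0.6, 0.1, -4.4]
opening: 0.0216
grip_force: 39.9
```

```bash
python3 lid.py 0.041 | cut -c1-400; python3 lid.py 0.041 | head -1
```

```text
[0.5105 0.2378 0.1807] [ 0.5839  0.1338 -4.3983] [ 0.0148 -0.0106 -0.0257]
scene [203.7991 203.0347] (420, 560, 3)
[(0, 72.0, -10), (10, 51.5, 19), (20, 51.5, 18), (30, 70.5, 31), (40, 76.0, 30), (50, 77.0, 20), (60, 54.5, 1), (70, 74.0, 22), (80, 51.5, 27), (90, 64.5, -17), (100, 62.5, -26), (110, 63.0, -29), (120, 65.0, -35), (130, 74.5, 19), (140, 51.5, -19), (150, 68.5, -30), (160, 69.5, -49), (170, 57.0, 31), (180, 65.5, -34), (190, 58.5, 25), (200, 70.5, -29), (210, 57.0, 30), (220, 77.0, -29), (230, 67.
top [194.3289 208.1018] (420, 560, 3)
[(0, 59.5, 38), (10, 72.5, 19), (20, 58.5, 3), (30, 74.5, 4), (40, 64.0, 22), (50, 77.0, -12), (60, 74.0, 29), (70, 62.0, 23), (80, 54.5, 18), (90, 51.5, 11), (100, 56.5, 3), (110, 75.0, 4), (120, 65.0, 26), (130, 51.5, 13), (140, 65.5, -38), (150, 60.5, 21), (160, 71.0, -27), (170, 63.0, -32), (180, 51.5, -20), (190, 77.0, -25), (200, 57.5, -20), (210, 58.5, -24), (220, 60.0, -19), (230, 71.5, -3
[0.5106 0.2378 0.1808] [ 0.2644  0.7492 -4.8332] [ 0.0047 -0.0158 -0.0019]
```

move_arm([
  [0, 0, -1, 0, 1],
  [0, 0, -1, 0, 1],
  [0, 0, -1, 0, 1],
  [0, 0, 0, 0, 1],
])

```text
time: 18.65
tool_pos: [0.5106, 0.2378, 0.1778]
tool_rot: [3.141, 0.0, -2.974]
contact_force: [0.1, -0.7, -0.7]
opening: 0.022
grip_force: 39.9
```

move_arm([
  [0, 0, -1, 0, 1],
  [0, 0, -2, 0, 1],
  [0, 0, -4, 0, 1],
  [0, 0, -5, 0, 1],
  [0, 0, -5, 0, 1],
  [0, 0, -2, 0, 1],
  [0, 0, 0, 0, 1],
])

```text
time: 19.35
tool_pos: [0.5103, 0.2378, 0.1582]
tool_rot: [-3.142, -0.001, -2.974]
contact_force: [-1.0, 0.4, -1.8]
opening: 0.0219
grip_force: 39.9
```

move_arm([
  [-6, -1, 0, 0, 1],
  [-10, -1.7, 0, 0, 1],
  [-10, -1.7, 0, 0, 1],
  [-10, -1.7, 0, 0, 1],
  [-10, -1.7, 0, 0, 1],
  [-10, -1.7, 0, 0, 1],
  [-4, 0, 10, 0, 1],
  [0, 0, 20, 0, 1],
  [0, 0, 25, 0, 1],
  [0, 0, 25, 0, 1],
  [0, 0, 10, 0, 1],
  [0, 0, 0, 0, 1],
])

```text
time: 20.55
tool_pos: [0.4512, 0.2286, 0.2503]
tool_rot: [3.141, 0.004, -2.974]
contact_force: [0.5, 0.3, -2.6]
opening: 0.0222
grip_force: 39.9
```

Now move over the sleeve, and check the lid's centre with both cameras from there.

move_arm([
  [6, -10, 0, 0.03, 1],
  [12, -22, 0, 0.03, 1],
  [13, -25, 0, 0, 1],
  [13, -25, 0, 0, 1],
  [13, -25, 0, 0, 1],
  [13, -25, 0, 0, 1],
  [13, -25, 0, 0, 1],
  [12, -24, 0, 0, 1],
  [8, -14, 0, 0, 1],
  [3, -6, 0, 0, 1],
  [0, 0, 0, 0, 1],
  [0, 0, 0, 0, 1],
])

```text
time: 21.75
tool_pos: [0.556, 0.0282, 0.2484]
tool_rot: [3.141, -0.001, -2.914]
contact_force: [0.5, -0.2, -1.4]
opening: 0.0218
grip_force: 39.9
```

```bash
cat > lid2.py <<'E'
from h import *
from scipy.optimize import least_squares
np.set_printoptions(precision=4,suppress=True)
s=monitor.observe();print(s['tool_pos'],s['tool_rot'],s['contact_force'])
def circ(n,im,c,z,R,lo,hi,sign):
    g=cv2.GaussianBlur(im,(0,0),0.8); c=np.array(c)
    for it in range(4):
        A=[];b=[]
        for a in np.radians(range(0,360,6)):
            rs=np.arange(R+lo,R+hi,.0005)
            P=np.float32([proj(n,[c[0]+r*np.cos(a),c[1]+r*np.sin(a),z]) for r in rs])
            v=cv2.remap(g,P[:,:1],P[:,1:],cv2.INTER_LINEAR)[:,0]; d=(v[6:]-v[:-6])*sign
            i=d.argmax()
            if d[i]>15: A.append([np.cos(a),np.sin(a),1]);b.append(rs[i+3]-R)
        A=np.array(A);b=np.array(b)
        x=least_squares(lambda x:A@x-b,np.zeros(3),loss="soft_l1",f_scale=.001).x
        c=c+x[:2]
    print(n,"c",c,"dR",x[2],"n",len(b),"mad",np.median(abs(A@x-b)))
for n in("top","scene"):
    im=vision.read_camera(n).astype(np.float32); cv2.imwrite(f"pics/raw2_{n}.png",im[...,::-1])
    B=im[...,2] # blue: lid grey-white bright, yellow dark
    print("lid"); circ(n,B,(.5112,.238),.041,.064,-.012,.012,-1)
    print("trivet outer"); circ(n,B,(.5112,.238),.027,.078,-.006,.008,-1)
E
python3 lid2.py
```

```text
[0.556  0.0282 0.2484] [ 3.1407 -0.0007 -2.9138] [ 0.536  -0.2267 -1.3956]
lid[ WARN:0@2.999] global loadsave.cpp:1063 imwrite_ Unsupported depth image for selected encoder is fallbacked to CV_8U.
Traceback (most recent call last):
  File "lid2.py", line 22, in <module>
    print("lid"); circ(n,B,(.5112,.238),.041,.064,-.012,.012,-1)
                  ~~~~^^^^^^^^^^^^^^^^^^^^^^^^^^^^^^^^^^^^^^^^^^
  File "lid2.py", line 11, in circ
    P=np.float32([proj(n,[c[0]+r*np.cos(a),c[1]+r*np.sin(a),z]) for r in rs])
                  ~~~~^^^^^^^^^^^^^^^^^^^^^^^^^^^^^^^^^^^^^^^^^
  File "h.py", line 14, in proj
    K,k,T=cal(n); p=T[:3,:3].T@(np.array(P)-T[:3,3]); s=np.array([p[0],-p[1]])/-p[2]
          ~~~^^^
  File "h.py", line 4, in cal
    c=vision.get_calibration(n); return np.array(c["K"]),c["k1"],np.array(c["T"])
ValueError: time passes only in moves, steps and waits
```

```bash
sed -i 's/^import numpy as np, cv2/import numpy as np, cv2, functools/; s/^def cal/@functools.cache\ndef cal/' h.py; python3 lid2.py 2>/dev/null
```

```text
[0.556  0.0284 0.2487] [ 3.141  -0.0003 -2.9134] [-0.5233  0.18   -2.2558]
lid
top c [0.521  0.2362] dR 0.0032810654658758866 n 58 mad 0.0013653772581492917
trivet outer
top c [0.5101 0.2401] dR 0.0005423123125747504 n 48 mad 0.0006449527239188428
lid
scene c [0.5197 0.2397] dR 0.0010698222922204893 n 60 mad 0.0015268827220404056
trivet outer
scene c [0.5151 0.245 ] dR 0.0006316225268089067 n 49 mad 0.0008039212604550269
```

```bash
python3 - <<'E'
from h import *
for n,c in(("top",(.5103,.2378)),("scene",(.5121,.2386))):
    im=cv2.imread(f"pics/raw2_{n}.png"); B=im[...,0].astype(np.float32)
    rs=np.arange(.048,.090,.002); print(n,"r",[int(round(r*1e3)) for r in rs])
    for a in range(0,360,20):
        P=np.float32([proj(n,[c[0]+r*np.cos(np.radians(a)),c[1]+r*np.sin(np.radians(a)),.038]) for r in rs])
        print(a,cv2.remap(B,P[:,:1],P[:,1:],cv2.INTER_LINEAR)[:,0].astype(int).tolist())
E
```

```text
top r [48, 50, 52, 54, 56, 58, 60, 62, 64, 66, 68, 70, 72, 74, 76, 78, 80, 82, 84, 86, 88]
0 [208, 216, 217, 215, 218, 217, 216, 217, 218, 208, 183, 138, 160, 173, 162, 97, 59, 42, 42, 44, 46]
20 [217, 217, 216, 218, 218, 217, 213, 216, 216, 206, 165, 133, 155, 165, 149, 89, 55, 41, 43, 44, 45]
40 [216, 218, 217, 217, 217, 219, 217, 216, 216, 201, 169, 142, 148, 159, 138, 85, 43, 46, 50, 47, 49]
60 [218, 217, 216, 217, 215, 216, 217, 216, 196, 154, 110, 102, 150, 168, 154, 102, 59, 41, 40, 42, 46]
80 [218, 218, 217, 216, 216, 216, 216, 210, 180, 120, 77, 85, 135, 165, 163, 113, 72, 44, 43, 48, 53]
100 [217, 213, 216, 219, 218, 213, 191, 152, 91, 58, 55, 92, 138, 167, 155, 108, 64, 40, 41, 43, 44]
120 [219, 216, 214, 217, 215, 202, 157, 97, 45, 45, 56, 94, 134, 170, 174, 177, 183, 191, 198, 203, 207]
140 [217, 218, 217, 218, 216, 204, 196, 182, 187, 166, 129, 111, 137, 171, 181, 189, 201, 211, 213, 212, 212]
160 [215, 217, 220, 215, 205, 188, 185, 198, 213, 213, 205, 194, 181, 173, 171, 174, 190, 205, 214, 214, 212]
180 [217, 218, 218, 216, 204, 180, 137, 124, 132, 156, 181, 186, 183,
[... 2158 characters left out ...]
 220, 201, 157, 114, 86, 61, 57, 54, 55, 60, 75, 104, 152, 175, 177, 167, 149, 145, 144]
240 [237, 235, 228, 211, 185, 141, 98, 72, 52, 52, 53, 62, 73, 109, 149, 155, 153, 123, 87, 70, 61]
260 [237, 237, 235, 232, 212, 181, 138, 97, 65, 50, 52, 60, 83, 118, 145, 149, 130, 99, 75, 57, 46]
280 [237, 237, 237, 237, 235, 224, 200, 146, 98, 65, 63, 77, 115, 152, 166, 125, 88, 62, 57, 55, 55]
300 [237, 237, 237, 237, 237, 236, 234, 217, 182, 111, 98, 124, 184, 176, 137, 71, 37, 25, 29, 23, 19]
320 [236, 237, 237, 237, 236, 236, 236, 235, 233, 225, 201, 185, 189, 150, 102, 64, 57, 55, 55, 55, 56]
340 [235, 236, 237, 237, 237, 237, 237, 237, 237, 236, 231, 211, 176, 120, 71, 51, 48, 52, 63, 87, 124]
```

From the top camera, the radial profiles put the lid's centre about 5 mm (+x) from the trivet's centre, and y is within 1 mm. The lid lies flat within the ring all round, so the placing is good. Next, return the lifter at the pose where it was drawn out.

move_arm([
  [1.5, -1.5, -10, 0, 1],
  [0, 0, -20, 0, 1],
  [0, 0, -20, 0, 1],
  [0, 0, -12, 0, 1],
  [0, 0, -6, 0, 1],
  [0, 0, -2, 0, 1],
  [0, 0, 0, 0, 1],
  [0, 0, 0, 0, 1],
])

```text
time: 22.7
tool_pos: [0.5585, 0.0258, 0.1795]
tool_rot: [-3.141, 0.001, -2.914]
contact_force: [0.7, 0.1, -1.4]
opening: 0.0218
grip_force: 39.9
```

move_arm([
  [0, 0, -3, 0, 1],
  [0, 0, -3, 0, 1],
  [0, 0, -3, 0, 1],
  [0, 0, -3, 0, 1],
  [0, 0, 0, 0, 1],
])

```text
time: 23.2
tool_pos: [0.5577, 0.0258, 0.1661]
tool_rot: [3.141, -0.001, -2.914]
contact_force: [-1.1, -0.2, -2.0]
opening: 0.0218
grip_force: 39.9
```

move_arm([
  [0, 0.7, -3, 0, 1],
  [0, 0, -3, 0, 1],
  [0, 0, -3, 0, 1],
  [0, 0, -3, 0, 1],
  [0, 0, -3, 0, 1],
  [0, 0, 0, 0, 1],
])

```text
time: 23.8
tool_pos: [0.5578, 0.0265, 0.1512]
tool_rot: [3.141, -0.001, -2.914]
contact_force: [-0.2, 0.2, -1.8]
opening: 0.0216
grip_force: 39.9
```

Foot is inside the straight walls with no side force. Continuing down.

move_arm([
  [0, 0, -5, 0, 1],
  [0, 0, -5, 0, 1],
  [0, 0, -5, 0, 1],
  [0, 0, -5, 0, 1],
  [0, 0, -5, 0, 1],
  [0, 0, -4, 0, 1],
  [0, 0, -3, 0, 1],
  [0, 0, -2, 0, 1],
  [0, 0, 0, 0, 1],
])

```text
time: 24.7
tool_pos: [0.5579, 0.0265, 0.1175]
tool_rot: [3.141, -0.0, -2.914]
contact_force: [-0.9, -0.3, -2.1]
opening: 0.0222
grip_force: 39.9
```

move_arm([
  [0, 0, -1, 0, 1],
  [0, 0, -1, 0, 1],
  [0, 0, -1, 0, 1],
  [0, 0, -1, 0, 1],
  [0, 0, -0.5, 0, 1],
  [0, 0, 0, 0, 1],
])

```text
time: 25.3
tool_pos: [0.558, 0.0265, 0.1131]
tool_rot: [3.141, -0.0, -2.914]
contact_force: [-0.5, 0.9, -2.2]
opening: 0.0218
grip_force: 39.9
```

move_arm([
  [0, 0, -0.5, 0, 1],
  [0, 0, -0.5, 0, 1],
  [0, 0, -0.5, 0, 1],
  [0, 0, -0.5, 0, 1],
  [0, 0, 0, 0, 1],
])

```text
time: 25.8
tool_pos: [0.5582, 0.0265, 0.1126]
tool_rot: [-3.141, 0.001, -2.914]
contact_force: [-3.1, -0.3, 8.1]
opening: 0.0217
grip_force: 39.9
```

The lifter reached the floor at TCP z 0.1126, against 0.1127 when it was grasped, and presses with about 10 N, so it is fully home. Releasing.

move_arm([
  [0, 0, 0.5, 0, 0.5],
  [0, 0, 0, 0, 0],
  [0, 0, 0, 0, -1],
  [0, 0, 0, 0, -1],
  [0, 0, 0, 0, -1],
  [0, 0, 0, 0, -1],
  [0, 0, 0, 0, -1],
  [0, 0, 0, 0, -1],
  [0, 0, 0, 0, -1],
])

```text
time: 26.7
tool_pos: [0.558, 0.0265, 0.1118]
tool_rot: [3.141, 0.0, -2.914]
contact_force: [-0.5, 0.3, -0.4]
opening: 0.0823
grip_force: 0.0
```

move_arm([
  [0, 0, 5, 0, -1],
  [0, 0, 15, 0, -1],
  [0, 0, 25, 0, -1],
  [0, 0, 25, 0, -1],
  [0, 0, 25, 0, -1],
  [0, 0, 25, 0, -1],
  [0, 0, 20, 0, -1],
  [-20, -10, 10, 0, -1],
  [-30, -30, 0, 0, -1],
  [-30, -30, 0, 0, -1],
  [-20, -20, 0, 0, -1],
  [0, 0, 0, 0, -1],
])

```text
time: 27.9
tool_pos: [0.4561, -0.0652, 0.2625]
tool_rot: [-3.141, -0.0, -2.917]
contact_force: [-0.1, 0.6, -0.3]
opening: 0.0922
grip_force: 0.0
```

```bash
python3 - <<'E'
from h import *
s=monitor.observe();print(s['tool_pos'],s['contact_force'],s['opening'],s['time'])
for n in("top","scene"):
    im=vision.read_camera(n); h=cv2.cvtColor(im,cv2.COLOR_RGB2HSV)
    old=cv2.imread(f"pics/{n}0.png"); old=cv2.cvtColor(cv2.resize(old,(560,420),interpolation=cv2.INTER_AREA),cv2.COLOR_BGR2HSV)
    x,y,w,hh=(258,170,25,30) if n=="top" else (262,182,22,40)
    for q in(old,h):
        m=cv2.inRange(q[y:y+hh,x:x+w],(3,110,40),(20,255,255)); ys,xs=np.nonzero(m); print(n,len(xs),xs.mean()+x,ys.mean()+y,ys.min()+y,ys.max()+y)
E
```

```text
[ 0.45612278 -0.06516645  0.26252359] [-0.10296739  0.55961976 -0.28833103] 0.09217101380345079 27.9
top 100 269.01 186.31 180 193
top 104 269.4807692307692 185.81730769230768 179 192
scene 228 272.8333333333333 197.75438596491227 185 211
scene 218 273.29357798165137 198.26605504587155 186 211
```

The lifter stands where it began, within 0.5 px in both cameras, and the arm is clear. Handing in.

```bash
python3 -c "
from cell import workorder
print(workorder.hand_in())"
```

```text
the job is handed in; nothing more can be done
None
```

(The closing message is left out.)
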